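# Hang the ear defenders on the rail below the cup shelf

### The job

Grinding is over: hang the orange ear defenders on the copper bar under the cup shelf, squarely and about midway along it, with the headband over the bar and one ear cup hanging on either side. The bar is clamped at a different height every day, so feel for it: lower the headband gently until it rests on the bar and only then let go. Do not knock the stand or its shelf, and leave everything else on the counter where it is.

Things in the scene. Friction and masses are not known exactly. Their poses are not given: they have to be found in the camera images.
- ear_defenders: Ear defenders: stiff black headband, two orange ear cups; one rigid loose piece, about 0.2 kg, 142 mm tall, 134 across its x. Origin: midway between the cups at their undersides, z up; starts standing on the cups. The arch lies in its x-z plane, the same both ways. Cups: outer faces at x +-67, inner faces at x +-34 mm, 56 wide along y, z 0 to 76.
- crown (a point): Middle of the underside of the headband's crown, at (0, 0, 128 mm) of the ear defenders, axes the same; this must rest on the bar. The band is 30 mm wide along y and 14 thick; the crown is flat from x -22 to +22 mm with its top at z 142, then slopes to z 119 (band's middle) at x +-44 and steeply on down to the cups.
- stand: Dark steel stand, fixed. Origin on the counter straight below the bar's axis; y along the bar (away from the robot), x to the robot's right, z up. Base plate 12 mm thick, x -60 to 70, y -60 to 140. A 24 mm column at y 115 carries the copper bar (16 mm thick, level, x = 0) on a black clamp (to y 95). The bar's top is anywhere from z 165 to 205: not measured, found by touch.
- free_end (a point): Point on the counter straight below the bar's free end, at (0, -110 mm, 0) of the stand, axes the same. The end is a copper ball 24 mm across, at bar height, reaching to y -122. At most bar heights the ear cups are too deep to go over the bar below the shelf, so the sure way on is from this end along the bar.
- shelf_edge (a point): Middle of the lower left edge of the slatted wooden cup shelf above the bar, at (-35, 20, 330 mm) of the stand, axes the same. Shelf: x -35 to 90, y -90 to 130, z 330 to 342 of the stand, upturned cups on top to z 397. It keeps a vertical gripper from the bar; a tool whose body leans out some 40 degrees past this edge (to the stand's -x) gets in below it.
- tamper: Bystander: steel coffee tamper with dark wooden handle, 58 mm diameter, 86 mm tall, upright, loose. Origin at the centre of its underside.
- brush: Bystander: bristle brush 170 mm long lying along its x, loose, about 30 mm high. Origin at its middle, underneath.
- dosing_tube: Bystander: clear acrylic tube 62 mm diameter, 75 mm tall, upright, loose. Origin at the centre of its underside.
- cup: Bystander: white ceramic espresso cup, 64 mm diameter, 60 mm tall, handle to its +y, loose. Origin at the centre of its underside.
- jug: Bystander: steel milk jug, 86 mm diameter, 105 mm tall, handle to its +y (to 76 mm), loose. Origin at the centre of its underside.
There are look-alikes about, which are no part of the job. Of the things like the ear_defenders, leave any that is turquoise or yellow; of the rest the larger one is meant.

How it is judged:
By the outcome, as a careful person would: the job done as asked, in the order asked, and still so for the second after the job is handed in, with the robot touching nothing.
It also fails if it takes over 54 s, if anything falls off the work surface, if the arm or the gripper's body presses on something with over 40 N, if the wrist force passes 120 N, or if a joint passes its speed limit or range.

### The arm

A 6-joint arm with a two-finger parallel gripper is mounted at the origin on the work surface. World frame = base frame: x ahead of the robot, y to its left, z up, the work surface at z = 0. Lengths are in mm, angles in rad, forces in N, time in s.
With the tool pointing down it reaches from about 325 to 850 mm from the base axis. Payload 15.5 kg.
Tool frame: the origin (TCP) lies where the fingers leave the gripper's body, on its centre line; the fingertips stand 78 mm ahead of it and the grasp point (between the pads) lies 60 mm ahead of it (env.tcp_to_grasp is the distance from the TCP to the grasp point, in mm); z points along the fingers, y is the line along which they close (so a half turn about z gives the same grasp; the last joint's range is limited). The gripper opens to 91 mm and grips with 3 to 60 N. Pads are 32 mm wide; open, the fingers measure 118 mm over their backs; the gripper's body (76 mm by 178 mm) begins 60 mm behind the grasp point.
Start: joints at [1.101, 0.494, 1.345, -0, 1.302, -0.096], TCP at [228.8, 581.617, 292.215] pointing down, gripper open.
Joint ranges: [-2.91, 2.91], [-0.82, 2.16], [0.22, 2.67], [-1.22, 4.37], [0.12, 2.79], [-3.08, 3.08]. Speed limits (rad/s): [1.89, 1.89, 2.57, 3.01, 3.01, 3.01].

### API

Orientations are given as a rotation vector (axis times angle).
In Python, from workcell import env gives the robot as it stands.
- The arm moves only by the shell command python3 -m jog 'ROWS'. ROWS is JSON, one flat list of numbers, 7 for each row, row after row: the shift along the tool's x, y, z in units of 0.15 m (1.0 is 0.15 m), then the turn, a rotation vector about the tool's x, y, z in units of pi rad (1.0 is pi rad), then the opening, from 0 (shut) to 1 (fully open). A call has exactly 8 rows; each row is the pose to reach, as a shift and turn from the pose commanded when the call began, along the tool's axes at that moment, turning the shorter way round; what a row does not reach only later rows make up. A row lasts 1/10 s, in which the tool goes at most 50 mm and 8.59 degrees, less where a joint would pass 70% of its speed; a pose out of reach is approached as far as the arm can. A call with a number of a shift or a turn outside -1 to 1 is refused whole. A call with a gripper value outside its range is refused whole. The fingers move at their own pace and stop on an object; the grip force is fixed at half the most. Time passes only in rows, so rows that repeat a pose let the fingers close, or fill a call up. It gives the time, the measured TCP pose, the force, the opening and the grip force at its end, in the units of the state.
- env.get_obs(): the state, without advancing time (a new reading comes with each control period).
- env.grab_frame(name): name is "scene" or "top" or "wrist"; returns a dict with "pixels" (420x560x3 uint8, red, green, blue), "z_map" (420x560 float32, mm along the optical axis (not along the pixel's ray), 0 where there is no reading), "intrinsics" (3x3 intrinsics, pixels), "k1" (the pictures are not rectified: a ray, as slopes to the right and down, at radius r is drawn at 1 + k1 r^2 times it, then the intrinsics apply), "R" (3x3) and "t" (3): a world point X has camera coordinates R X + t; the wrist camera has in their place "hand_eye" (4x4, takes a point from camera to tool coordinates, whose origin is the TCP and whose axes are the flange's). Camera axes: x right, y down, z forward; pixel columns grow to the right and rows downward; lengths in mm; the calibration is good to about 2 mm. A picture is of the moment at which its call begins: read the wrist's pose just before it.
- env.sign_off(): hands the job in; it is judged then, once.
The state is a dict: "time_s": time; "q": joint angles; "joint_velocities": joint speeds; "joint_efforts": joint torques, N m; "tool_pos": TCP position; "tool_rot": TCP orientation; "force": force on the tool from outside, world axes, zero at the start; "ft_torque": the same for the moment, N m; "grip_width": finger opening in mm; "finger_force": force on a finger pad.
Only numpy, scipy, OpenCV 4.12 (cv2) and the standard library are available. Lean on these libraries where they do the work, as an engineer would, in place of code of your own. Each camera call takes 0.05 s, during which the arm holds its last target. There are 200 camera calls.

## Working session

There is one attempt and no reset: what is moved stays moved. The work goes in short steps, Python scripts to look and compute and a shell command to move; the robot and the scene stay as the last step left them, time stands still between calls to the robot, and variables do not carry over. Pictures are saved under pics/ and viewed, at most 10 in all, crops included, and the job is handed in when it is done.

```bash
ls; mkdir -p pics; cat > h.py <<'E'
import numpy as np, cv2
from scipy.spatial.transform import Rotation as Ro
from workcell import env
def grab(n):
    f=env.grab_frame(n); np.savez('pics/%s.npz'%n,**{k:np.array(v) for k,v in f.items() if v is not None}); return f
def load(n): return dict(np.load('pics/%s.npz'%n))
def world(f,u,v,z=None):
    K=np.array(f['intrinsics']);k1=float(f['k1'])
    d=np.array([(u-K[0,2])/K[0,0],(v-K[1,2])/K[1,1]]);s=d.copy()
    for _ in range(20): s=d/(1+k1*(s@s))
    if z is None: z=f['z_map'][int(round(v)),int(round(u))]
    c=np.array([s[0],s[1],1])*z
    return np.array(f['R']).T@(c-np.array(f['t']))
def ray_at_height(f,u,v,h):
    a=world(f,u,v,0.);b=world(f,u,v,1000.);return a+(b-a)*(h-a[2])/(b[2]-a[2])
def project(f,X):
    c=np.array(f['R'])@np.array(X,float)+np.array(f['t']);s=c[:2]/c[2];s=s*(1+float(f['k1'])*(s@s))
    K=np.array(f['intrinsics']);return [K[0,0]*s[0]+K[0,2],K[1,1]*s[1]+K[1,2]]
E
python3 - <<'E'
from h import *
for n in('scene','top'):
    f=grab(n); cv2.imwrite('pics/%s1.png'%n,cv2.resize(f['pixels'][:,:,::-1],(800,600),interpolation=cv2.INTER_CUBIC))
    print(n,f['k1'],(-np.array(f['R']).T@f['t']).round(),(f['z_map']>0).mean())
o=env.get_obs(); print(o)
E
```

```text
pics
scene 0.031946202881619284 [1661. -534. 1179.] 0.9959013605442177
top 0.018713114066620535 [ 293.   56. 1435.] 0.9959736394557823
{'time_s': 0.1, 'q': array([ 1.10053729e+00,  4.94101803e-01,  1.34604102e+00,  5.06670604e-06,
        1.30251400e+00, -9.55116829e-02]), 'joint_velocities': array([-1.09023159e-03, -8.55550645e-06, -5.28776849e-03,  1.82498880e-04,
       -5.56624665e-04,  1.89193041e-05]), 'joint_efforts': array([ 1.13784849e-03, -8.80246782e+01, -3.82537293e+01,  7.09219230e-02,
        4.83509386e-02, -9.19465242e-05]), 'tool_pos': array([228.66291721, 581.40168949, 291.71935491]), 'tool_rot': array([-5.85159110e-01, -3.08630765e+00,  1.60286026e-03]), 'force': array([ 0.25141596, -0.28607972, -0.30452467]), 'ft_torque': array([ 0.05653037, -0.0043309 , -0.04200002]), 'finger_force': 0.0, 'grip_width': 90.92693819811748}
```

View pics/scene1.png

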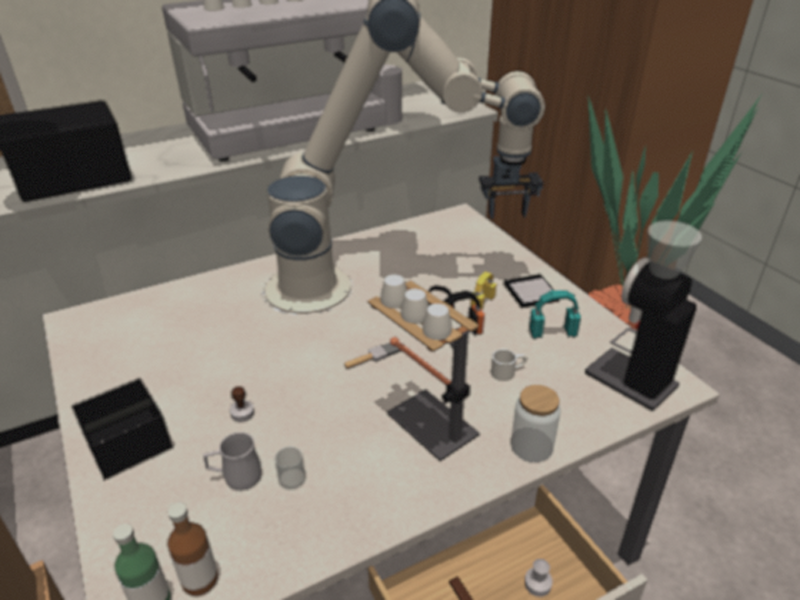

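View pics/top1.png

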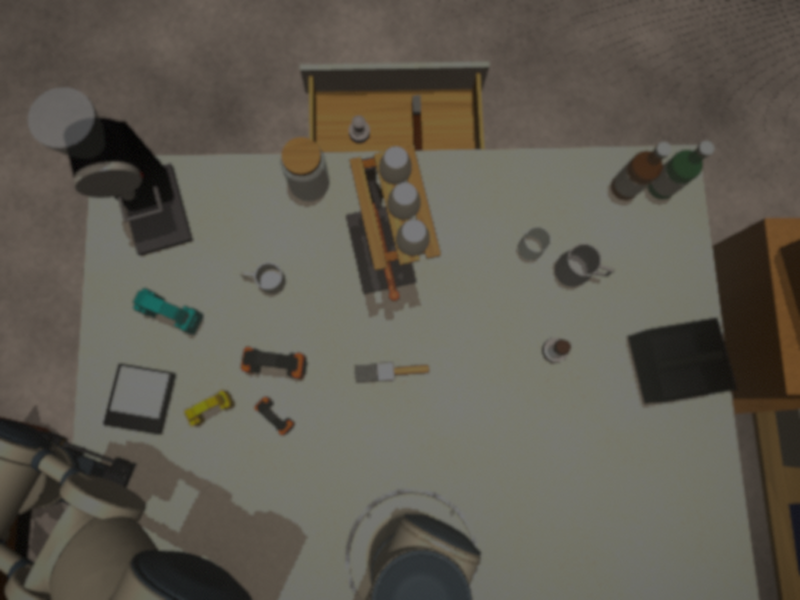

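Scene shows stand with shelf centre, arm at the back. In the top view (800x600) the ear-defender-like things are: large orange (273,362), small orange (274,415), turquoise (168,311), yellow (208,407). I choose the large orange one at (273,362). Copper ball end of the bar is at about (393,295), with its shelf from (350,160) to (438,255).

```bash
python3 - <<'E'
from h import *
f=load('top')
a=f['pixels'][225:305,150:230,::-1]; b=f['pixels'][95:225,235:315,::-1]
A=cv2.resize(a,(400,400),interpolation=cv2.INTER_CUBIC);B=cv2.resize(b,(369,600),interpolation=cv2.INTER_CUBIC)
c=np.zeros((600,780,3),np.uint8);c[:400,:400]=A;c[:,405:774]=B;cv2.imwrite('pics/crop1.png',c)
def cloud(f,u0,u1,v0,v1):
    uu,vv=np.meshgrid(range(u0,u1),range(v0,v1));K=f['intrinsics']
    pts=np.stack([uu.ravel(),vv.ravel()],1).astype(float)
    P=np.array([world(f,u,v) for u,v in pts]); return pts,P
pts,P=cloud(f,150,230,225,305)
px=f['pixels'][225:305,150:230].reshape(-1,3).astype(int)
m=(P[:,2]>55)
lab=cv2.connectedComponents(m.reshape(80,80).astype(np.uint8))[1].ravel()
for l in range(1,lab.max()+1):
    k=lab==l
    if k.sum()<20: continue
    q=P[k];print(l,k.sum(),'z',q[:,2].min().round(),q[:,2].max().round(),'px',pts[k].mean(0).round(),'xy mean',q[:,:2].mean(0).round(1))
    r=cv2.minAreaRect(q[:,:2].astype(np.float32));print('  rect',np.round(r[0],1),np.round(r[1],1),r[2])
    t=q[q[:,2]>q[:,2].max()-10];r=cv2.minAreaRect(t[:,:2].astype(np.float32));print('  top',len(t),np.round(r[0],1),np.round(r[1],1),r[2], t[:,2].mean())
# shelf: z 325-350
pts,P=cloud(f,235,320,95,225)
m=(P[:,2]>328)&(P[:,2]<350)
r=cv2.minAreaRect(P[m,:2].astype(np.float32));print('shelf',m.sum(),r,cv2.boxPoints(r).round(),np.median(P[m,2]))
m=(P[:,2]>5)&(P[:,2]<16);r=cv2.minAreaRect(P[m,:2].astype(np.float32));print('base',m.sum(),r)
m=(P[:,2]>130)&(P[:,2]<215);print('bar',m.sum());i=np.where(m)[0]
for k in i[np.argsort(P[i,0])][:30:1]: print(pts[k],P[k].round())
E
```

```text
7 596 z 56.0 1435.0 px [191. 253.] xy mean [424.2 283.2]
  rect [391.3 200. ] [339.1  78.2] 68.57691192626953
  top 3 [293.   56.5] [0. 0.] 0.0 1434.781549574859
10 74 z 55.0 1435.0 px [154. 279.] xy mean [349.2 398.4]
  rect [315.  239.6] [367.  36.] 77.54436492919922
  top 1 [293.   56.5] [0. 0.] 0.0 1434.7815495748587
11 182 z 55.0 1435.0 px [190. 291.] xy mean [311.1 288.9]
  rect [292.8 194.2] [268.9  59.7] 77.57062530517578
  top 2 [293.   56.5] [0. 0.] 0.0 1434.7815495748587
shelf 1828 ((682.6027221679688, 23.02667236328125), (220.58872985839844, 125.5177230834961), 11.405158042907715) [[562.  63.]
 [587. -60.]
 [803. -17.]
 [778. 106.]] 342.2433191629773
base 1426 ((734.5009155273438, 9.995452880859375), (294.32598876953125, 424.0802307128906), 88.52526092529297)
bar 293
[276. 210.] [539.  24. 169.]
[277. 210.] [539.  20. 166.]
[275. 210.] [539.  26. 166.]
[274. 210.] [540.  29. 164.]
[276. 209.] [541.  24. 172.]
[274. 209.] [541.  29. 172.]
[277. 209.] [541.  21. 171.]
[275. 209.] [541.  26. 171.]
[278. 209.] [542.  17. 169.]
[273. 209.] [542.  32. 167.]
[278. 208.] [543.  18. 177.]
[276. 208.] [543.  24. 176.]
[275. 208.] [544.  26. 175.]
[274. 208.] [544.  29. 175.]
[277. 208.] [544.  21. 173.]
[273. 208.] [544.  32. 174.]
[279. 208.] [545.  14. 168.]
[275. 207.] [545.  27. 183.]
[276. 207.] [546.  24. 179.]
[277. 207.] [546.  21. 177.]
[274. 207.] [546.  29. 177.]
[273. 207.] [547.  32. 176.]
[272. 208.] [547.  35. 161.]
[278. 207.] [547.  17. 173.]
[279. 207.] [547.  14. 171.]
[272. 207.] [548.  35. 171.]
[275. 206.] [548.  26. 182.]
[278. 206.] [549.  18. 179.]
[274. 206.] [549.  29. 181.]
[277. 206.] [549.  20. 176.]
```

View pics/crop1.png

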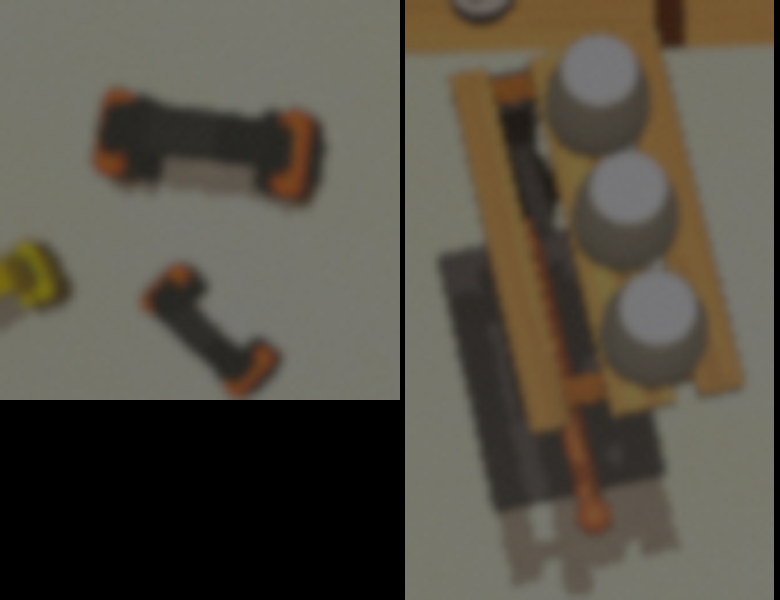

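The crop confirms it: black band and two orange cups at about (210,147) in the crop, clearly larger than the small orange one at (210,330). The copper ball of the bar is at (594,515) of the crop. Next I'll fit both poses precisely and check the wrist camera mounting.

```bash
python3 - <<'E'
from h import *
for n,(u0,u1,v0,v1) in {'top':(160,225,235,275),'scene':(290,350,190,240)}.items():
    f=load(n)
    P=np.array([world(f,u,v) for v in range(v0,v1) for u in range(u0,u1) if f['z_map'][v,u]>0])
    P=P[(abs(P[:,0]-430)<90)&(abs(P[:,1]-270)<100)]
    for lo,hi in((50,160),(137,150),(125,150),(60,85)):
        t=P[(P[:,2]>lo)&(P[:,2]<hi)]
        if len(t)<15: continue
        r=cv2.minAreaRect(t[:,:2].astype(np.float32)); w,v=np.linalg.eigh(np.cov(t[:,:2].T)); 
        print(n,lo,hi,len(t),'rect',np.round(r[0],1),np.round(r[1],1),round(r[2],1),'mean',t.mean(0).round(1),'ang',np.degrees(np.arctan2(v[1,1],v[0,1])).round(1))
# bar axis from top: points on bar/ball by colour
f=load('top')
B=np.array([world(f,u,v) for v in range(180,212) for u in range(262,285) if f['z_map'][v,u]>0])
B=B[(B[:,2]>140)&(B[:,2]<210)]
for a in range(535,612,6):
    t=B[(B[:,0]>=a)&(B[:,0]<a+6)]
    if len(t): print(a,len(t),'y',t[:,1].mean().round(1),'zmax',np.sort(t[:,2])[-3:].round(1),t[:,2].mean().round(1))
for k in('scene','top'):
    f=load(k); o=np.array([657.6,46.]);y=np.array([.980,.198])
    for d in(-110,): print(k,[np.round(project(f,[*(o+d*y),z]),1) for z in(157,172,197)])
w=env.grab_frame('wrist');print(np.round(w['hand_eye'],2))
E
```

```text
top 50 160 599 rect [427.2 293.6] [138.9  55.7] 80.5 mean [424.7 284.5 111.2] ang 82.9
top 137 150 194 rect [427.8 292.8] [68.6 29.4] 80.1 mean [428.  293.9 141.6] ang 83.3
top 125 150 310 rect [428.  292.8] [94.4 30.2] 81.9 mean [427.3 291.9 138. ] ang 81.4
top 60 85 193 rect [428.2 293.5] [138.8  54.8] 80.9 mean [422.3 281.4  73.1] ang 83.3
scene 50 160 292 rect [401.9 316.5] [115.2 118.7] 74.6 mean [438.  314.7 107.1] ang 70.2
scene 137 150 82 rect [431.9 293.4] [69.9 37.4] 84.2 mean [434.1 293.3 141.8] ang 85.8
scene 125 150 144 rect [432.6 297.9] [93.  37.4] 85.2 mean [435.3 292.8 137.4] ang 78.7
scene 60 85 84 rect [405.2 337.2] [135.5  38.5] 8.9 mean [443.1 341.6  71.6] ang -169.1
535 4 y 25.0 zmax [165.9 166.5 169.3] 166.5
541 20 y 25.0 zmax [177.5 179.  183.4] 173.4
547 16 y 24.3 zmax [179.5 180.7 181.7] 175.6
553 10 y 25.8 zmax [176.3 177.4 178.8] 174.4
559 11 y 27.0 zmax [175.4 175.9 177. ] 172.9
565 11 y 28.7 zmax [175.  175.4 175.8] 172.4
571 10 y 29.1 zmax [173.6 174.9 179.6] 172.8
577 10 y 30.5 zmax [175.  176.3 177.2] 172.9
583 11 y 32.0 zmax [174.3 174.3 175.9] 171.9
589 11 y 33.2 zmax [173.7 174.  174.4] 171.5
595 11 y 34.6 zmax [174.5 175.2 175.6] 172.6
601 11 y 35.8 zmax [174.3 174.9 176.4] 172.2
607 6 y 33.5 zmax [175.4 175.5 175.8] 173.3
scene [array([274.8, 240.8]), array([274.7, 237.5]), array([274.6, 231.8])]
top [array([275.6, 207.1]), array([275.7, 206.1]), array([275.8, 204.4])]
[[  0.    -0.97  -0.25  70.36]
 [  1.     0.     0.     0.43]
 [ -0.    -0.25   0.97 -93.11]
 [  0.     0.     0.     1.  ]]
```

```bash
cat >> h.py <<'E'
from math import radians,cos,sin
def pose(xy,yaw,crown_z,lean=40.,back=0.,off=(-37.,0,3.6)):
    """tool pose with the crown point (underside) at xy,crown_z; yaw(deg)=direction of ED y; back = retreat along tool z"""
    F=Ro.from_euler('z',yaw-90,degrees=True).as_matrix()  # cols ex,ey,ez with ey at yaw
    l=radians(lean);z=np.array([sin(l),0,-cos(l)]);y=np.array([0,1.,0]);x=np.cross(y,z)
    p=np.array([*xy,crown_z])+F@(np.array(off)-(60+back)*z)
    return p,F@np.c_[x,y,z]
def rows(p,R,p0=None,R0=None):
    o=env.get_obs()
    if p0 is None: p0=o['tool_pos'];R0=Ro.from_rotvec(o['tool_rot']).as_matrix()
    d=R0.T@(p-p0)/150; w=Ro.from_matrix(R0.T@R).as_rotvec()/np.pi
    print('tgt',p.round(1),'shift',d.round(3),'turn',w.round(3),'deg',np.round(np.linalg.norm(w)*180,1)); return d,w
ED=(428,293);YE=-8.7
SO=np.array([657.6,46.]);YS=11.5
def stand(x,y): a=radians(YS);return SO+x*np.array([sin(a),-cos(a)])+y*np.array([cos(a),sin(a)])
E
python3 - <<'E'
from h import *
rows(*pose(ED,YE,128,back=90))
rows(*pose(ED,YE,128,back=0))
E
```

```text
tgt [448.2 424.9 246.5] shift [-1.744 -0.435  0.302] turn [ 0.149 -0.187  0.41 ] deg 85.5
tgt [439.4 367.7 177.6] shift [-1.829 -0.811  0.762] turn [ 0.149 -0.187  0.41 ] deg 85.5
```

```bash
python3 -m jog '[-0.4,-0.1,0,0.03,-0.035,0.08,1, -0.7,-0.17,0.05,0.06,-0.075,0.164,1, -1,-0.25,0.1,0.1,-0.125,0.273,1, -1,-0.25,0.1,0.1,-0.125,0.273,1, -1,-0.25,0.1,0.1,-0.125,0.273,1, -1,-0.25,0.1,0.1,-0.125,0.273,1, -1,-0.25,0.1,0.1,-0.125,0.273,1, -1,-0.25,0.1,0.1,-0.125,0.273,1]'; python3 - <<'E'
from h import *
rows(*pose(ED,YE,128,back=90)); print(env.get_obs()['q'].round(2))
E
```

```text
time_s: 0.95
tool_pos: [354.6, 492.2, 276.1]
tool_rot: [1.626, 2.25, -0.527]
force: [0.2, 0.4, 0.8]
grip_width: 91.3
finger_force: 0.0
tgt [448.2 424.9 246.5] shift [-0.475  0.487  0.408] turn [ 0.049 -0.061  0.137] deg 28.4
[ 0.98  0.66  1.17 -0.3   1.71  0.68]
```

```bash
python3 -m jog '[-0.2,0.2,0.15,0.015,-0.02,0.045,1, -0.475,0.487,0.408,0.049,-0.061,0.137,1, -0.475,0.487,0.408,0.049,-0.061,0.137,1, -0.475,0.487,0.408,0.049,-0.061,0.137,1, -0.475,0.487,0.408,0.049,-0.061,0.137,1, -0.475,0.487,0.408,0.049,-0.061,0.137,1, -0.475,0.487,0.408,0.049,-0.061,0.137,1, -0.475,0.487,0.408,0.049,-0.061,0.137,1]'; python3 - <<'E'
from h import *
rows(*pose(ED,YE,128,back=90)); rows(*pose(ED,YE,128)); print(env.get_obs()['q'].round(2))
o=env.get_obs();f=env.grab_frame('wrist')
R=Ro.from_rotvec(o['tool_rot']).as_matrix();H=np.array(f['hand_eye'])
Rc=R@H[:3,:3];tc=R@H[:3,3]+o['tool_pos'];f['R']=Rc.T;f['t']=-Rc.T@tc
P=np.array([world(f,u,v) for v in range(0,420,3) for u in range(0,560,3) if f['z_map'][v,u]>0])
P=P[(abs(P[:,0]-428)<100)&(abs(P[:,1]-293)<100)]
for lo,hi in((137,150),(128,150)):
    t=P[(P[:,2]>lo)&(P[:,2]<hi)]
    if len(t)>10: r=cv2.minAreaRect(t[:,:2].astype(np.float32));print(lo,len(t),r,t.mean(0).round(1))
im=f['pixels'][:,:,::-1].copy()
e=Ro.from_euler('z',YE-90,degrees=True).as_matrix()
for q in((0,0,142),(-22,15,142),(-22,-15,142),(22,15,142),(22,-15,142)):
    u,v=project(f,np.array([*ED,0])+e@np.array(q,float)); cv2.circle(im,(int(u),int(v)),3,(0,255,0),-1)
cv2.imwrite('pics/w1.png',im)
E
```

```text
time_s: 1.75
tool_pos: [447.9, 425.0, 248.1]
tool_rot: [1.968, 1.696, -0.711]
force: [0.9, 0.2, -0.3]
grip_width: 91.6
finger_force: 0.0
tgt [448.2 424.9 246.5] shift [0.006 0.002 0.009] turn [ 0.001 -0.001  0.001] deg 0.3
tgt [439.4 367.7 177.6] shift [0.004 0.    0.609] turn [ 0.001 -0.001  0.001] deg 0.3
[ 0.82  0.79  1.06 -0.39  1.87  0.97]
137 121 ((428.99267578125, 303.43499755859375), (49.38143539428711, 28.3256893157959), 81.25302124023438) [429.4 306.1 141.7]
128 197 ((429.4912109375, 309.9022216796875), (62.56582260131836, 29.87887954711914), 80.72631072998047) [430.6 316.5 138.1]
```

View pics/w1.png

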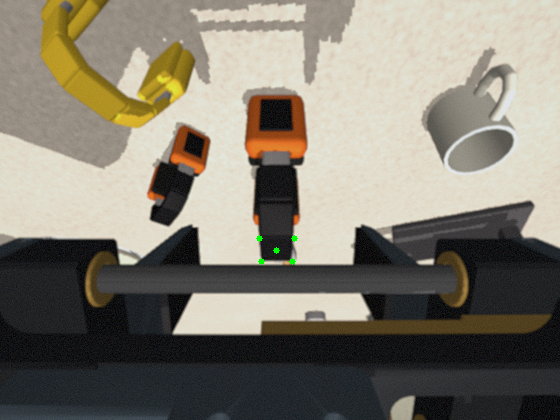

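The wrist view shows the large orange pair between the open fingers, with the predicted crown corners (276,250) on the black band. The pose is right, so I advance and close.

```bash
python3 -m jog '[0,0,0.12,0,0,0,1, 0,0,0.24,0,0,0,1, 0,0,0.36,0,0,0,1, 0,0,0.46,0,0,0,1, 0,0,0.54,0,0,0,1, 0,0,0.6,0,0,0,1, 0,0,0.61,0,0,0,1, 0,0,0.61,0,0,0,1]'; python3 - <<'E'
from h import *
rows(*pose(ED,YE,128)); print(env.get_obs()['q'].round(2))
E
```

```text
time_s: 2.6
tool_pos: [439.7, 366.9, 177.4]
tool_rot: [1.969, 1.693, -0.712]
force: [-0.7, 1.5, -0.1]
grip_width: 90.9
finger_force: 0.0
tgt [439.4 367.7 177.6] shift [ 0.003 -0.003 -0.004] turn [ 0.001 -0.001  0.   ] deg 0.2
[ 0.78  0.8   1.26 -0.4   1.66  1.01]
```

```bash
python3 -m jog '[0,0,0,0,0,0,0.5, 0,0,0,0,0,0,0.4, 0,0,0,0,0,0,0.3, 0,0,0,0,0,0,0, 0,0,0,0,0,0,0, 0,0,0,0,0,0,0, 0,0,0,0,0,0,0, 0,0,0,0,0,0,0]'
```

```text
time_s: 3.4
tool_pos: [439.6, 366.7, 177.3]
tool_rot: [1.969, 1.693, -0.712]
force: [-0.8, 0.2, 0.8]
grip_width: 30.2
finger_force: 1.2
```

```bash
python3 -m jog '[0,0,0,0,0,0,0, 0,0,0,0,0,0,0, 0,0,0,0,0,0,0, -0.01,0,-0.012,0,0,0,0, -0.03,0,-0.036,0,0,0,0, -0.06,0,-0.072,0,0,0,0, -0.086,0,-0.102,0,0,0,0, -0.086,0,-0.102,0,0,0,0]'; python3 - <<'E'
from h import *
rows(*pose(ED,YE,228))
rows(*pose(stand(0,-190),YS,230)); rows(*pose(stand(0,-10),YS,230))
E
```

```text
time_s: 4.2
tool_pos: [439.9, 366.8, 198.4]
tool_rot: [1.97, 1.693, -0.71]
force: [-0.5, -0.4, -2.8]
grip_width: 29.7
finger_force: 30.0
tgt [439.4 367.7 277.6] shift [-0.333 -0.003 -0.409] turn [ 0.001 -0.001  0.   ] deg 0.3
tgt [456.3  82.2 279.6] shift [-1.775  0.393  0.775] turn [-0.071 -0.001 -0.086] deg 20.1
tgt [632.7 118.1 279.6] shift [-1.457  1.52   0.513] turn [-0.071 -0.001 -0.086] deg 20.1
```

```bash
python3 -m jog '[-0.05,0,-0.06,0,0,0,0, -0.15,0,-0.18,0,0,0,0, -0.25,0,-0.3,0,0,0,0, -0.35,0,-0.42,0,0,0,0, -0.48,0.05,-0.28,-0.01,0,-0.01,0, -0.61,0.1,-0.14,-0.02,0,-0.02,0, -0.74,0.13,0,-0.03,0,-0.033,0, -0.8,0.15,0.06,-0.03,0,-0.036,0]'; python3 - <<'E'
from h import *
rows(*pose(stand(0,-190),YS,230)); print(env.get_obs()['q'].round(2))
E
```

```text
time_s: 5.0
tool_pos: [446.4, 264.4, 267.9]
tool_rot: [1.819, 1.817, -0.66]
force: [-1.0, 0.3, -2.4]
grip_width: 29.7
finger_force: 30.0
tgt [456.3  82.2 279.6] shift [-0.982  0.068  0.719] turn [-0.041 -0.001 -0.049] deg 11.6
[ 0.68  0.59  1.44 -0.52  1.6   0.8 ]
```

```bash
python3 -m jog '[-0.12,0.01,0.08,-0.005,0,-0.006,0, -0.28,0.02,0.2,-0.012,0,-0.014,0, -0.44,0.03,0.32,-0.02,0,-0.022,0, -0.6,0.04,0.44,-0.028,0,-0.03,0, -0.75,0.05,0.55,-0.034,0,-0.04,0, -0.88,0.06,0.64,-0.039,0,-0.046,0, -0.96,0.068,0.7,-0.041,0,-0.049,0, -0.982,0.068,0.719,-0.041,0,-0.049,0]'; python3 - <<'E'
from h import *
rows(*pose(stand(0,-190),YS,230)); print(env.get_obs()['q'].round(2))
for n in('scene','top'): f=grab(n)
f=load('top');s=load('scene')
a=cv2.resize(f['pixels'][110:290,200:360,::-1],(400,450),interpolation=cv2.INTER_CUBIC)
b=cv2.resize(s['pixels'][150:330,220:380,::-1],(400,450),interpolation=cv2.INTER_CUBIC)
cv2.imwrite('pics/c2.png',np.hstack([a,b]))
E
```

```text
time_s: 5.8
tool_pos: [457.0, 83.3, 279.3]
tool_rot: [1.613, 1.964, -0.583]
force: [0.5, 0.4, -2.3]
grip_width: 29.8
finger_force: 30.0
tgt [456.3  82.2 279.6] shift [-0.006 -0.005  0.003] turn [-0.    -0.001 -0.001] deg 0.3
[ 0.42  0.41  1.76 -0.72  1.25  0.56]
```

View pics/c2.png

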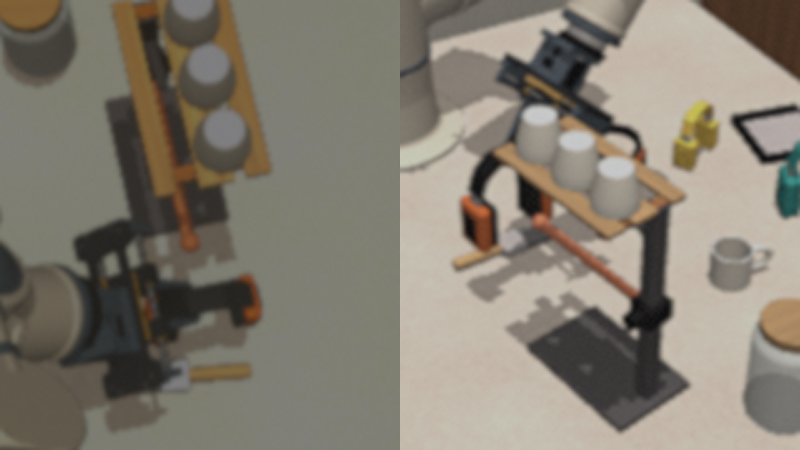

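Right side of the picture shows the ear defenders hanging level in the gripper, with the cup at (478,222) and the headband clear of the shelf. Left (top) view shows them about 60 mm short of the copper ball at (190,240). Now I'll check the in-hand pose.

```bash
python3 - <<'E'
from h import *
o=env.get_obs();e=Ro.from_euler('z',YS-90,degrees=True).as_matrix()
p,R=pose((0,0),YS,0); c=o['tool_pos']-p  # nominal crown
print('nominal crown',c.round(1))
for n,b in(('top',(255,310,205,265)),('scene',(240,320,180,260))):
    f=load(n)
    P=np.array([(e.T@(world(f,u,v)-c)) for v in range(b[2],b[3]) for u in range(b[0],b[1]) if f['z_map'][v,u]>0])
    P=P[(P[:,0]>-25)&(P[:,0]<80)&(abs(P[:,1])<45)&(P[:,2]>-140)&(P[:,2]<30)]
    for lo,hi in((-20,-8),(-8,0),(0,10),(10,20),(20,30),(30,40),(40,50),(50,72)):
        t=P[(P[:,0]>=lo)&(P[:,0]<hi)]
        if len(t)>4: print(n,lo,hi,len(t),'y',np.percentile(t[:,1],[5,50,95]).round(1),'z',np.percentile(t[:,2],[5,50,90]).round(1),'xmax',t[:,0].max().round(1))
E
```

```text
nominal crown [472.2  10.2 229.5]
top -20 -8 66 y [-21.1  -2.1  19.9] z [ 4.3 13.1 17.9] xmax -8.3
top -8 0 33 y [-15.4  -1.8  12.4] z [11.1 14.4 17.5] xmax -0.1
top 0 10 37 y [-14.8  -3.3  11.6] z [10.8 15.7 19. ] xmax 9.5
top 10 20 40 y [-15.9  -2.1  11.4] z [10.8 13.7 17.5] xmax 19.7
top 20 30 38 y [-15.3  -2.3  12.5] z [ 7.5 11.5 14.2] xmax 29.6
top 30 40 72 y [-26.7 -12.1   9.6] z [-105.1   -6.8    8.2] xmax 40.0
top 40 50 62 y [-27.6 -12.9  10.8] z [-94.5 -14.7   1.5] xmax 49.8
top 50 72 86 y [-29.   -9.   21.4] z [-79.3 -53.2 -23.9] xmax 67.8
scene 10 20 20 y [-11.2   6.2  16.7] z [ 4.1 11.4 16.1] xmax 19.4
scene 20 30 24 y [-8.8  6.5 17.8] z [-4.3  8.  12.7] xmax 29.7
scene 30 40 76 y [-7.8 16.9 28.4] z [-108.8  -53.6    6.4] xmax 40.0
scene 40 50 97 y [-12.5  12.8  29.3] z [-111.5  -28.8   -3.6] xmax 49.9
scene 50 72 210 y [-17.2   9.6  28.8] z [-115.6  -72.6  -46. ] xmax 67.0
```

```bash
python3 - <<'E'
from h import *
rows(*pose(stand(0,-190),YS,205))
rows(*pose(stand(0,-100),YS,205)); rows(*pose(stand(0,-10),YS,205))
E
python3 -m jog '[0.03,0,0.03,0,0,0,0, 0.06,0,0.07,0,0,0,0, 0.1,0.02,0.125,0,0,0,0, 0.1,0.12,0.125,0,0,0,0, 0.1,0.24,0.125,0,0,0,0, 0.1,0.36,0.125,0,0,0,0, 0.1,0.46,0.125,0,0,0,0, 0.1,0.5,0.125,0,0,0,0]'; python3 - <<'E'
from h import *
rows(*pose(stand(0,-10),YS,205)); print(env.get_obs()['q'].round(2))
E
```

```text
tgt [456.3  82.2 254.6] shift [ 0.095 -0.008  0.133] turn [-0.    -0.001 -0.001] deg 0.3
tgt [544.5 100.1 254.6] shift [0.097 0.592 0.132] turn [-0.    -0.001 -0.001] deg 0.3
tgt [632.7 118.1 254.6] shift [0.1   1.192 0.132] turn [-0.    -0.001 -0.001] deg 0.3
time_s: 6.7
tool_pos: [531.7, 99.0, 253.9]
tool_rot: [1.611, 1.966, -0.583]
force: [0.1, -1.1, -2.2]
grip_width: 29.9
finger_force: 30.0
tgt [632.7 118.1 254.6] shift [-0.009  0.685  0.002] turn [-0.    -0.001 -0.001] deg 0.2
[ 0.39  0.53  1.61 -0.72  1.26  0.52]
```

```bash
python3 -m jog '[0,0.06,0,0,0,0,0, 0,0.16,0,0,0,0,0, 0,0.27,0,0,0,0,0, 0,0.38,0,0,0,0,0, 0,0.49,0,0,0,0,0, 0,0.59,0,0,0,0,0, -0.005,0.66,0,0,0,0,0, -0.009,0.685,0.002,0,0,0,0]'; python3 - <<'E'
from h import *
rows(*pose(stand(0,-10),YS,205));rows(*pose(stand(0,-10),YS,182)); print(env.get_obs()['q'].round(2))
for n in('scene','top'): f=grab(n)
f=load('top');s=load('scene')
a=cv2.resize(f['pixels'][90:240,200:360,::-1],(400,375),interpolation=cv2.INTER_CUBIC)
b=cv2.resize(s['pixels'][170:320,230:390,::-1],(400,375),interpolation=cv2.INTER_CUBIC)
cv2.imwrite('pics/c3.png',np.hstack([a,b]))
E
```

```text
time_s: 7.5
tool_pos: [632.1, 117.7, 255.3]
tool_rot: [1.611, 1.966, -0.583]
force: [0.5, -0.0, -1.7]
grip_width: 29.7
finger_force: 30.0
tgt [632.7 118.1 254.6] shift [0.005 0.005 0.003] turn [-0.    -0.001 -0.001] deg 0.2
tgt [632.7 118.1 231.6] shift [0.103 0.004 0.121] turn [-0.    -0.001 -0.001] deg 0.2
[ 0.36  0.65  1.35 -0.71  1.35  0.4 ]
```

View pics/c3.png

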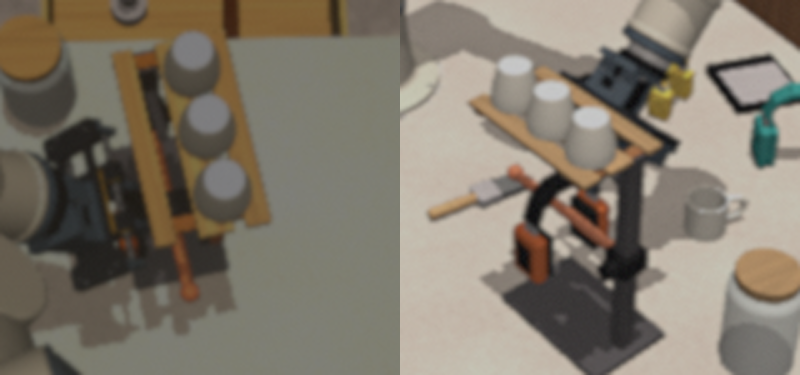

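The band now arches over the bar (right half, about (560,195)), with the cup at (533,252) on the near side and the other cup on the far side. Nothing has been touched. Lowering.

```bash
python3 -m jog '[0.01,0,0.012,0,0,0,0, 0.021,0,0.025,0,0,0,0, 0.032,0,0.038,0,0,0,0, 0.043,0,0.051,0,0,0,0, 0.053,0,0.063,0,0,0,0, 0.063,0,0.075,0,0,0,0, 0.072,0,0.086,0,0,0,0, 0.08,0,0.095,0,0,0,0]'
```

```text
time_s: 8.4
tool_pos: [631.5, 117.6, 236.9]
tool_rot: [1.611, 1.966, -0.583]
force: [-0.0, -0.0, -1.7]
grip_width: 29.6
finger_force: 30.0
```

```bash
python3 -m jog '[0.002,0,0.003,0,0,0,0, 0.005,0,0.006,0,0,0,0, 0.008,0,0.009,0,0,0,0, 0.011,0,0.012,0,0,0,0, 0.013,0,0.015,0,0,0,0, 0.016,0,0.019,0,0,0,0, 0.018,0,0.022,0,0,0,0, 0.02,0,0.024,0,0,0,0]'; python3 - <<'E'
from h import *
o=env.get_obs();print((o['tool_pos']-pose((0,0),YS,0)[0]).round(1),o['force'],o['ft_torque'].round(2))
E
```

```text
time_s: 9.2
tool_pos: [631.6, 117.6, 232.3]
tool_rot: [1.611, 1.966, -0.583]
force: [-0.3, -0.1, -3.0]
grip_width: 29.7
finger_force: 30.0
[646.6  43.6 182.8] [-0.34577498 -0.08921942 -3.03037029] [0.63 0.13 0.03]
```

```bash
python3 -m jog '[0.002,0,0.002,0,0,0,0, 0.004,0,0.005,0,0,0,0, 0.006,0,0.007,0,0,0,0, 0.008,0,0.01,0,0,0,0, 0.01,0,0.012,0,0,0,0, 0.012,0,0.014,0,0,0,0, 0.013,0,0.016,0,0,0,0, 0.014,0,0.017,0,0,0,0]'
```

```text
time_s: 10.0
tool_pos: [631.6, 117.6, 229.0]
tool_rot: [1.611, 1.966, -0.583]
force: [0.3, -0.4, -2.0]
grip_width: 29.6
finger_force: 30.0
```

```bash
python3 -m jog '[0.001,0,0.001,0,0,0,0, 0.002,0,0.003,0,0,0,0, 0.004,0,0.004,0,0,0,0, 0.005,0,0.006,0,0,0,0, 0.006,0,0.007,0,0,0,0, 0.007,0,0.009,0,0,0,0, 0.009,0,0.01,0,0,0,0, 0.01,0,0.012,0,0,0,0]'
```

```text
time_s: 10.8
tool_pos: [631.5, 117.6, 226.7]
tool_rot: [1.611, 1.966, -0.583]
force: [0.2, 0.5, -1.4]
grip_width: 29.7
finger_force: 30.0
```

```bash
python3 -m jog '[0.001,0,0.001,0,0,0,0, 0.002,0,0.002,0,0,0,0, 0.003,0,0.003,0,0,0,0, 0.004,0,0.004,0,0,0,0, 0.005,0,0.006,0,0,0,0, 0.006,0,0.007,0,0,0,0, 0.006,0,0.007,0,0,0,0, 0.006,0,0.007,0,0,0,0]'
```

```text
time_s: 11.6
tool_pos: [631.6, 117.6, 225.4]
tool_rot: [1.611, 1.966, -0.583]
force: [-0.2, -0.4, -1.2]
grip_width: 29.7
finger_force: 30.0
```

```bash
python3 - <<'E'
from h import *
o=env.get_obs();print((o['tool_pos']-pose((0,0),YS,0)[0]).round(1),o['force'],o['ft_torque'].round(2))
E
```

```text
[646.7  43.6 175.8] [-0.15276559 -0.36922862 -1.20648534] [ 0.68  0.2  -0.01]
```

```bash
python3 -m jog '[0.001,0,0.001,0,0,0,0, 0.002,0,0.002,0,0,0,0, 0.003,0,0.003,0,0,0,0, 0.004,0,0.004,0,0,0,0, 0.005,0,0.006,0,0,0,0, 0.006,0,0.007,0,0,0,0, 0.006,0,0.007,0,0,0,0, 0.006,0,0.007,0,0,0,0]'
```

```text
time_s: 12.4
tool_pos: [631.6, 117.6, 224.0]
tool_rot: [1.611, 1.966, -0.583]
force: [-0.2, 0.2, -3.1]
grip_width: 29.7
finger_force: 30.0
```

```bash
python3 -m jog '[0.001,0,0.001,0,0,0,0, 0.002,0,0.002,0,0,0,0, 0.003,0,0.003,0,0,0,0, 0.004,0,0.004,0,0,0,0, 0.005,0,0.006,0,0,0,0, 0.006,0,0.007,0,0,0,0, 0.006,0,0.007,0,0,0,0, 0.006,0,0.007,0,0,0,0]'
```

```text
time_s: 13.2
tool_pos: [631.6, 117.7, 222.7]
tool_rot: [1.611, 1.965, -0.583]
force: [-0.3, 0.4, -0.4]
grip_width: 29.6
finger_force: 30.0
```

```bash
python3 -m jog '[0.001,0,0.001,0,0,0,0, 0.002,0,0.002,0,0,0,0, 0.003,0,0.003,0,0,0,0, 0.003,0,0.004,0,0,0,0, 0.003,0,0.004,0,0,0,0, 0.003,0,0.004,0,0,0,0, 0.003,0,0.004,0,0,0,0, 0.003,0,0.004,0,0,0,0]'; python3 - <<'E'
from h import *
o=env.get_obs();print((o['tool_pos']-pose((0,0),YS,0)[0]).round(1),o['force'],o['ft_torque'].round(2))
E
```

```text
time_s: 14.0
tool_pos: [631.6, 117.7, 222.4]
tool_rot: [1.611, 1.965, -0.582]
force: [-3.5, 2.2, 7.1]
grip_width: 29.7
finger_force: 30.0
[646.7  43.6 172.9] [-3.49945949  2.16371806  7.13609182] [-0.41  0.3  -0.4 ]
```

Contact felt: Fz rose from -2 to +7 N with the crown at 173 mm, consistent with the camera estimate. Releasing.

```bash
python3 -m jog '[0,0,0,0,0,0,0.36, 0,0,0,0,0,0,0.4, 0,0,0,0,0,0,0.5, 0,0,0,0,0,0,0.65, 0,0,0,0,0,0,0.8, 0,0,0,0,0,0,0.8, 0,0,0,0,0,0,0.8, 0,0,0,0,0,0,0.8]'; python3 - <<'E'
from h import *
s=grab('scene');print(env.get_obs()['force'])
cv2.imwrite('pics/c4.png',cv2.resize(s['pixels'][190:310,260:380,::-1],(600,600),interpolation=cv2.INTER_CUBIC))
E
```

```text
time_s: 14.8
tool_pos: [631.6, 117.6, 221.8]
tool_rot: [1.611, 1.965, -0.583]
force: [0.1, -0.5, -0.1]
grip_width: 72.7
finger_force: 0.0
[-0.12081476  0.58065281 -0.51896139]
```

View pics/c4.png

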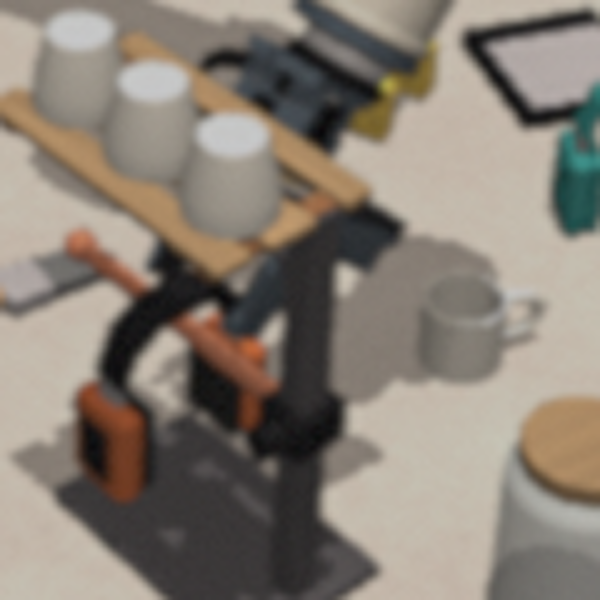

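The ear defenders rest on the bar at about (190,290), with one cup at (112,440) on the near side and the other at (225,385). Force is back to zero, so I withdraw along the fingers.

```bash
python3 -m jog '[0,0,-0.03,0,0,0,0.8, 0,0,-0.08,0,0,0,0.8, 0,0,-0.15,0,0,0,0.8, 0,0,-0.25,0,0,0,0.8, 0,0,-0.36,0,0,0,0.8, 0,0,-0.48,0,0,0,0.8, 0,0,-0.6,0,0,0,0.8, 0,0,-0.7,0,0,0,0.8]'
```

```text
time_s: 15.65
tool_pos: [618.0, 185.0, 304.2]
tool_rot: [1.61, 1.966, -0.581]
force: [-0.2, 0.7, 0.2]
grip_width: 73.3
finger_force: 0.0
```

```bash
python3 -m jog '[0,0,-0.1,0,0,0,0.8, 0,0,-0.2,0,0,0,0.8, 0,0,-0.3,0,0,0,0.8, 0,0,-0.4,0,0,0,0.8, 0,0,-0.5,0,0,0,0.8, 0,0,-0.5,0,0,0,0.8, 0,0,-0.5,0,0,0,0.8, 0,0,-0.5,0,0,0,0.8]'; python3 - <<'E'
from h import *
s=grab('scene');t=grab('top')
a=cv2.resize(s['pixels'][190:310,260:370,::-1],(400,436),interpolation=cv2.INTER_CUBIC)
b=cv2.resize(t['pixels'][90:210,225:335,::-1],(400,436),interpolation=cv2.INTER_CUBIC)
cv2.imwrite('pics/c5.png',np.hstack([a,b]))
e=Ro.from_euler('z',YS-90,degrees=True).as_matrix();c=np.array([*SO,0])
for n,b in(('scene',(255,340,200,310)),('top',(230,330,90,220))):
    f=load(n)
    P=np.array([np.r_[e.T@(world(f,u,v)-c),f['pixels'][v,u]] for v in range(b[2],b[3]) for u in range(b[0],b[1]) if f['z_map'][v,u]>0])
    P=P[(abs(P[:,0])<90)&(abs(P[:,1]+10)<70)&(P[:,2]>25)&(P[:,2]<215)]
    org=(P[:,3]>1.6*P[:,4])&(P[:,3]>60)&(P[:,2]<150)
    for s in(-1,1):
        q=P[org&(P[:,0]*s>25)]
        if len(q)>4: print(n,'cup',s,len(q),np.percentile(q[:,:3],[3,50,97],axis=0).round(0).tolist())
    q=P[(P[:,3]<60)&(P[:,2]>155)]
    if len(q)>4: print(n,'band',len(q),np.percentile(q[:,:3],[3,50,97],axis=0).round(0).tolist())
E
```

```text
time_s: 16.45
tool_pos: [608.5, 230.3, 359.5]
tool_rot: [1.611, 1.966, -0.584]
force: [-0.1, -0.2, -0.2]
grip_width: 72.8
finger_force: 0.0
scene cup -1 54 [[-60.0, -26.0, 53.0], [-53.0, 15.0, 96.0], [-43.0, 20.0, 123.0]]
scene cup 1 169 [[46.0, -25.0, 56.0], [60.0, 11.0, 105.0], [66.0, 19.0, 125.0]]
scene band 176 [[-38.0, -18.0, 159.0], [14.0, -4.0, 184.0], [48.0, 6.0, 190.0]]
top cup -1 76 [[-66.0, -40.0, 107.0], [-59.0, -26.0, 118.0], [-48.0, 10.0, 141.0]]
top band 133 [[-53.0, -27.0, 159.0], [-35.0, -11.0, 180.0], [20.0, 1.0, 192.0]]
```

View pics/c5.png

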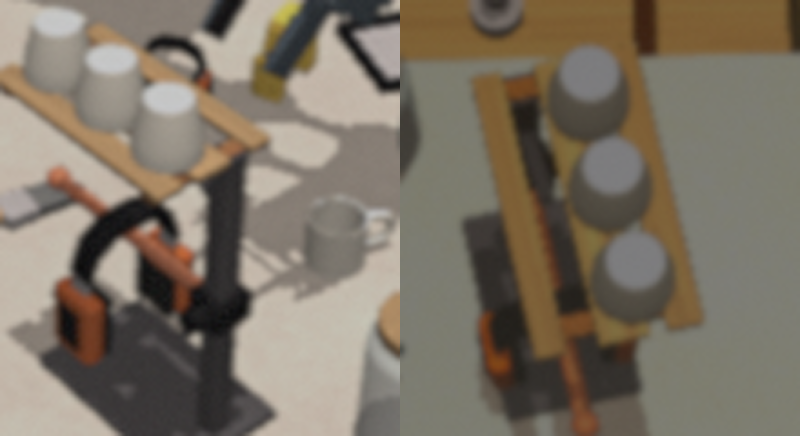

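Left: the headband sits over the bar, cups at (80,320) and (163,275) on either side, and the gripper is clear. Right (top view): the band crosses the bar squarely. Depth puts it at stand y of about -10, the middle of the bar. Signing off.

```bash
python3 -c "
from workcell import env
print(env.sign_off())"
```

```text
the job is handed in; nothing more can be done
None
```

The orange ear defenders now hang squarely about midway along the copper bar, one cup on each side; they were let go only after the contact was felt, nothing else was touched as far as the forces and pictures show, and the job was handed in at about 16.5 s.

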